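Jam the scanner jig's clamp bar with its thumb wedge

TASK

Clamp the dark glass calibration plate in the jig: take the thumb wedge out of its parking dock and slide it, thin end first, along the ramp of the jig's channel until it has pushed the sliding bar up against the plate and the plate against the fence, and it is jammed fast. Push it firmly tight but do not force it, because the plate is glass; let go and leave the wedge jammed there, and leave the mouse, carton and hand-held reader alone.

Things in the scene. Friction and masses are not known exactly. Their poses are not given: they have to be found in the camera images.
- wedge: Dark metal thumb wedge, loose, 250 g, 26 mm high; body 112 mm long, tapering in plan from a 28 mm tail to a 14 mm nose, with a thumb tab behind the tail. Origin: middle of the body's length, on its underside; x to the nose (nose x=+56, tail x=-56), z up. +y flank straight at y=+14; -y flank slopes from y=-14 (tail) to y=0 (nose). Parked, only its front 60 mm is in reach.
- tab_top (a point): Middle of the top edge of the wedge's thumb tab, in the wedge's frame x=-70, y=0, z=40 mm. The tab is an upright fin, x=-84..-56, 12 mm thick (y=-6..6), z=0..40. Parked, it is under the dock's roof. The nose must be free of fingers to enter the channel, so set the wedge down first, e.g. on the apron, and take it again by the tab (or push the tail from behind).
- dock: Grey parking dock fixed to the bench: box 88 (x) by 56 (y) by 53 mm high with roof (underside 48 mm up), side and back walls, no floor, open at its +x end. Origin: centre of its footprint, bench level. The wedge stands on the bench in it, nose out along the dock's x (2 degrees), its origin 51 to 57 mm ahead of the dock's; pull it straight out about 85 mm before lifting.
- jig: Clamping jig fixed to the bench; aluminium base 8 mm thick, x=-155..120, y=-95..105 mm. Origin at bench level; x is the way the wedge slides in. On the base, x=0..118, tops 34 mm over the bench: fence (inner face y=85), sliding bar (24 mm wide), fixed ramp block, its face from y=-55 at x=0 to y=-40 at x=118. The channel lies between bar and ramp. Flat bare apron at x=-155..0.
- mouth (a point): Middle of the channel's mouth, on the jig's base: jig x=0, y=-45, z=8 mm; axes as the jig's. The wedge slides in on the base, its x along the jig's x, straight flank to the bar. It enters with its origin at jig y of about -52; the bar begins to move with the origin at jig x=-24 to 0; all is tight at about x=+40, y=-43 mm. A push of 20 to 25 N jams it; it does not spring back.
- bar (a joint): Travel of the sliding bar towards the fence, in m: 0 fully back (bar's -y face at jig y=-39 mm), about 0.010 when plate and fence are tight; starts at 0.002 to 0.005. The bar slides with 1.5 N of friction and has no spring; it, the ramp and the jig base are smooth polished metal (friction about 0.25).
- bar_top (a point): Middle of the sliding bar's top face; the bar is steel, 118 mm along the jig's x, 24 mm wide, 26 mm high. A wedge held stiffly by its tab can bind on the ramp and leave the bar slack: finish with a push on its tail (its shoulders stand out 8 mm on either side of the tab) while the tab is not gripped.
- plate: Loose calibration plate, dark glass in an aluminium frame, 110 mm (x) by 90 mm (y) by 15 mm, 350 g, lying on the jig's base between bar and fence with a few mm of play. Origin: centre of its underside. It need not be grasped.
- fence: Fixed aluminium fence of the jig, 118 x 20 x 26 mm, against which the plate is clamped. Origin: centre of its underside.
- mouse: Black computer mouse, bystander, about 73 mm long, 60 mm wide, 32 mm high; origin on its underside.
- carton: Small cardboard carton, bystander, 75 x 120 x 50 mm; origin: centre of its underside.
- reader: Black hand-held barcode reader lying flat, bystander, 180 mm long, 55 mm wide, 36 mm high; origin on its underside near its middle.
There are look-alikes about, which are no part of the job. What is shaped like the dock but pink is not meant. Of the things that look like the plate, the larger one is meant.

How it is judged:
By the outcome, as a careful person would: the job done as asked, in the order asked, and still so for the second after the job is handed in, with the robot touching nothing.
It also fails if it takes over 61 s, if anything falls off the work surface, if the arm or the gripper's body presses on something with over 40 N, if the wrist force passes 120 N, or if a joint passes its speed limit or range.

ROBOT

A 6-joint arm with a two-finger parallel gripper is mounted at the origin on the work surface. World frame = base frame: x ahead of the robot, y to its left, z up, the work surface at z = 0. Lengths are in m, angles in rad, forces in N, time in s.
With the tool pointing down it reaches from about 0.325 to 1 m from the base axis. Payload 5.1 kg.
Tool frame: the origin (TCP) lies at the very end of the fingers, on their centre line; the grasp point (between the pads) lies 19 mm behind it (manip.tcp_to_grasp is the z of the grasp point in the tool frame, in m); z points along the fingers, y is the direction in which the jaws open and shut (so a half turn about z gives the same grasp; the last joint's range is limited). The gripper opens to 85 mm and grips with 20 to 120 N. Pads are 22 mm wide; open, the fingers measure 114 mm over their backs; the gripper's body (76 mm by 85 mm) begins 54 mm behind the grasp point. The pads swing forward as they close: fully open they stand 13 mm farther back than shut.
Start: joints at [-1.404, 0.124, 1.65, -0, 1.367, -0.083], TCP at [0.161, -0.63, 0.231] pointing down, gripper open.
Joint ranges: [-2.61, 2.61], [-1.02, 2.33], [0.03, 2.71], [-1.35, 4.49], [0.32, 2.68], [-2.91, 2.91]. Speed limits (rad/s): [2.57, 2.57, 3.14, 3.14, 3.14, 3.14].

INTERFACE

Orientations are given as a unit quaternion [x, y, z, w].
In Python, from station import manip gives the robot as it stands. The module is installed in compiled form; this text tells all that it offers.
- The arm moves only by the tool carry_out, never from a script. Its argument "plan" is a list of rows, each an object of numbers: "hand": the closure in counts, from 0 (fully open) to 255 (shut); "tx", "ty", "tz": the shift along the tool's x, y, z in cm; "spin": the turn about the tool's z in degrees. A call has 1 to 12 rows; each row shifts and turns the pose as measured when the row begins, along the tool's axes as they then stand; what a row does not reach is not made up. A row lasts 1/12 s, in which the tool goes at most 41.7 mm and 7.16 degrees, less where a joint would pass 70% of its speed; a pose out of reach is approached as far as the arm can. A call is refused whole if a number of a shift passes 4.17 or a number of a turn 7.16, either way. A call with a gripper value outside its range is refused whole. The fingers move at their own pace and stop on an object; the grip force is fixed at half the most. Time passes only in rows, so rows that do not move let the fingers close. It gives the time, the measured TCP pose, the force and the opening at its end, in the units of the state.
- manip.observe(): the state, without advancing time (a new reading comes with each control period).
- manip.grab_frame(name): name is "scene" or "side" or "wrist"; returns the picture (420x560x3 uint8, red, green, blue); there is no depth.
- manip.calibration(name): a dict with "fx", "fy", "cx", "cy" (pixels), "view" (4x4, takes a point from world to camera coordinates); the wrist camera has in their place "mount" (4x4, takes a point from camera to tool coordinates, whose origin is the TCP and whose axes are the flange's). Camera axes: x right, y down, z forward; pixel columns grow to the right and rows downward; lengths in m; the calibration is good to about 2 mm. A picture is of the moment at which its call begins: read the wrist's pose just before it. calibration takes no time and is no camera call.
- manip.job_done(): hands the job in, once; it reports no verdict.
The state is a dict: "clock": time; "joint_pos": joint angles; "joint_velocities": joint speeds; "tau": joint torques, N m; "eef_pos": TCP position; "orientation": TCP orientation; "wrist_force": force on the tool from outside, world axes, zero at the start; "moment": the same for the moment, N m; "finger_gap": finger opening in m.
Only numpy, scipy, OpenCV 4.12 (cv2) and the standard library are available. Lean on these libraries where they do the work, as an engineer would, in place of code of your own. Each camera call takes 0.05 s, during which the arm holds its last target. There are 200 camera calls.

## Working session

There is one attempt and no reset: what is moved stays moved. The work goes in short steps, Python scripts to look and compute and a tool call to move; the robot and the scene stay as the last step left them, time stands still between calls to the robot, and variables do not carry over. Pictures are saved under pics/ and viewed, about 8 in all and at most 12, crops included, and the job is handed in when it is done.

Besides the shell and the picture viewer there is one more tool, called after ">>>" by a JSON object that holds its "name" and its "arguments", one argument or row to a line. carry_out: Moves the arm, as the interface text tells. Its arguments: {"type":"object","properties":{"plan":{"type":"array","items":{"type":"object","properties":{"hand":{"type":"number"},"tx":{"type":"number"},"ty":{"type":"number"},"tz":{"type":"number"},"spin":{"type":"number"}}}}},"required":["plan"]}

```bash
mkdir -p pics
cat > h.py <<'E'
import numpy as np, cv2
from station import manip
def snap(n,f):
    o=manip.observe(); im=manip.grab_frame(n); cv2.imwrite('pics/'+f+'.png',cv2.cvtColor(im,cv2.COLOR_RGB2BGR)); return o,im
def Rq(q):
    from scipy.spatial.transform import Rotation as R
    return R.from_quat(q).as_matrix()
def T(o):
    M=np.eye(4);M[:3,:3]=Rq(o['orientation']);M[:3,3]=o['eef_pos'];return M
def c2w(n,o=None):
    c=manip.calibration(n)
    return c,(T(o)@np.array(c['mount']) if n=='wrist' else np.linalg.inv(np.array(c['view'])))
def ray(n,uv,z,o=None):
    c,M=c2w(n,o); out=[]
    for u,v in np.atleast_2d(uv):
        d=M[:3,:3]@np.array([(u-c['cx'])/c['fx'],(v-c['cy'])/c['fy'],1]); p=M[:3,3]
        out.append(p+d*(z-p[2])/d[2])
    return np.array(out)
def proj(n,P,o=None):
    c,M=c2w(n,o); q=(np.linalg.inv(M)@np.c_[np.atleast_2d(P),np.ones(len(np.atleast_2d(P)))].T)[:3]
    return np.c_[c['fx']*q[0]/q[2]+c['cx'],c['fy']*q[1]/q[2]+c['cy']]
E
python3 - <<'E'
from h import *
np.set_printoptions(precision=4,suppress=True)
o=manip.observe(); print(o)
for n in('scene','side','wrist'):
    print(n,manip.calibration(n)); o,im=snap(n,n+'0')
E
```

```text
{'clock': 0.0, 'joint_pos': array([-1.4036,  0.1245,  1.6517, -0.    ,  1.3675, -0.0826]), 'joint_velocities': array([-0.0002, -0.0032, -0.0003, -0.0006,  0.    ,  0.0002]), 'tau': array([ -0.0022, -42.3617, -36.5453,  -0.    ,   0.007 ,   0.    ]), 'eef_pos': array([ 0.1605, -0.6292,  0.23  ]), 'orientation': array([ 0.9922,  0.1245, -0.0001, -0.0011]), 'wrist_force': array([-0.7263, -0.0849, -0.7132]), 'moment': array([0.1055, 0.0087, 0.0153]), 'finger_gap': 0.08545001068343186}
scene {'fx': 429.0263166415366, 'fy': 429.0263166415366, 'cx': 273.60781244137337, 'cy': 211.0386084902651, 'view': array([[ 0.6421,  0.7667,  0.0011, -0.4124],
       [ 0.5544, -0.4633, -0.6913, -0.3171],
       [-0.5295,  0.4445, -0.7225,  1.4636],
       [ 0.    ,  0.    ,  0.    ,  1.    ]])}
side {'fx': 397.2733742128114, 'fy': 397.2733742128114, 'cx': 279.2789596757454, 'cy': 211.96658664040538, 'view': array([[-0.8813, -0.4726, -0.0058,  0.5599],
       [-0.2664,  0.5067, -0.8199,  0.2308],
       [ 0.3904, -0.721 , -0.5724,  0.8301],
       [ 0.    ,  0.    ,  0.    ,  1.    ]])}
wrist {'fx': 290.37364793677585, 'fy': 290.37364793677585, 'cx': 280.43254186417903, 'cy': 212.5362285935338, 'mount': array([[ 0.0008, -0.959 , -0.2834,  0.0721],
       [ 1.    ,  0.0004,  0.0013, -0.0003],
       [-0.0011, -0.2834,  0.959 , -0.1432],
       [ 0.    ,  0.    ,  0.    ,  1.    ]])}
```

View pics/scene0.png

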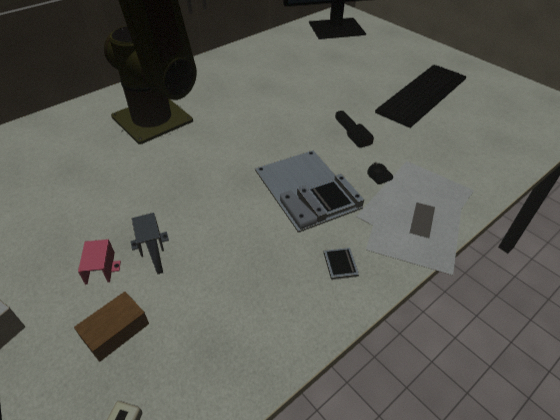

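View pics/side0.png

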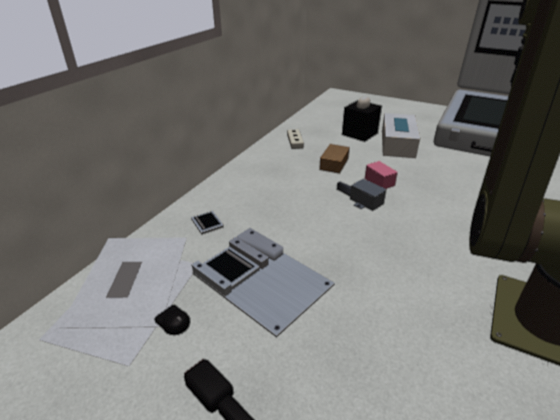

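The scene view shows the grey dock at about (147,228) with the wedge's nose pointing to (158,270). The jig base corners are near (255,170), (312,152), (363,203) and (300,228), and the pink decoy is at (97,260). The side view agrees. Next I'll make enlarged crops to get accurate pixels.

Run:
```python
from h import *
im=cv2.imread('pics/scene0.png')
a=cv2.resize(im[140:240,245:375],None,fx=4,fy=4,interpolation=cv2.INTER_CUBIC)
b=cv2.resize(im[200:290,70:180],None,fx=4,fy=4,interpolation=cv2.INTER_CUBIC)
s=cv2.imread('pics/side0.png'); 
c=np.zeros((600,800,3),np.uint8)
d=cv2.resize(im[140:240,245:375],(455,350),interpolation=cv2.INTER_CUBIC)
e=cv2.resize(im[205:280,120:180],(240,300),interpolation=cv2.INTER_CUBIC)
f=cv2.resize(s[225:335,190:340],(375,275),interpolation=cv2.INTER_CUBIC)
g=cv2.resize(s[170:215,325:395],(280,180),interpolation=cv2.INTER_CUBIC)
def put(x,r,q): c[r:r+x.shape[0],q:q+x.shape[1]]=np.clip(x*1.6,0,255)
put(d,0,0); put(e,0,470); put(f[:240],360,0); put(g,360,400)
cv2.imwrite('pics/crop1.png',c)
np.set_printoptions(precision=4,suppress=True)
print(ray('scene',[(255,170),(312,152),(363,203),(300,228)],.004)); print(ray('scene',[(158,272),(150,215)],.02))
```

```text
[[0.4394 0.098  0.004 ]
 [0.4859 0.2863 0.004 ]
 [0.7377 0.2399 0.004 ]
 [0.6945 0.0457 0.004 ]]
[[ 0.5936 -0.3097  0.02  ]
 [ 0.4192 -0.235   0.02  ]]
```

View pics/crop1.png

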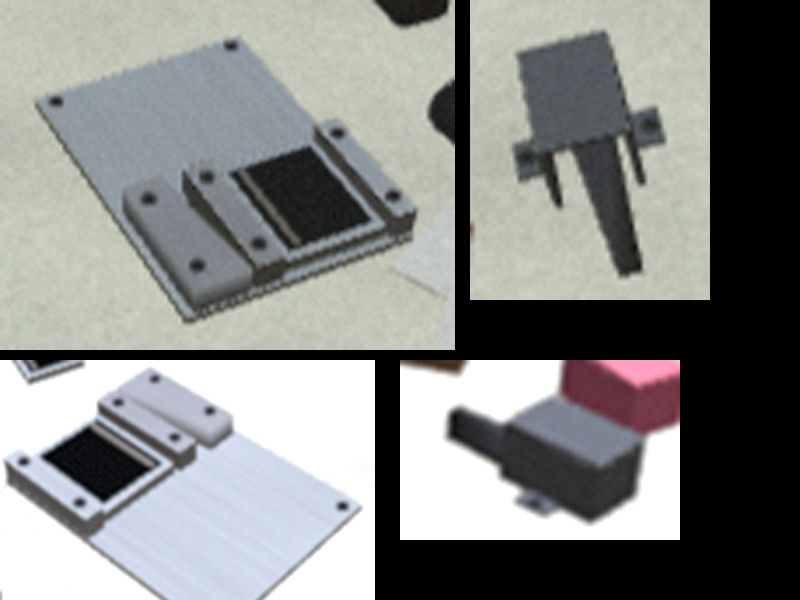

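View pics/wrist0.png

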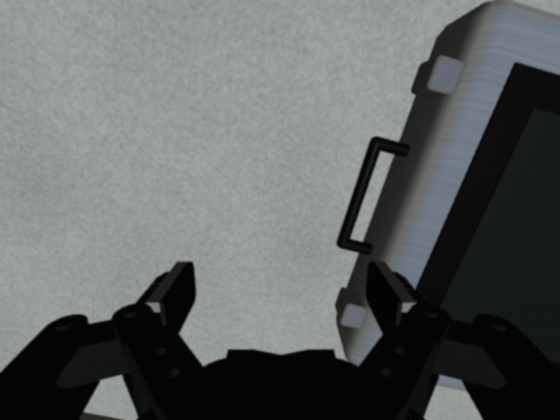

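Run:
```python
from h import *
from scipy.optimize import least_squares
np.set_printoptions(precision=4,suppress=True)
r=ray('scene',[(131.75,217.5),(153.75,213),(160,237),(137.5,243)],.053);print('roof',r,r.mean(0), [np.linalg.norm(r[i]-r[(i+1)%4]) for i in range(4)])
n=ray('scene',[(157.5,273.8),(162.75,272.5)],0);print('nose',n,n.mean(0))
ax=r[[2,3]].mean(0)-r[[0,1]].mean(0);print('yaw',np.degrees(np.arctan2(ax[1],ax[0])), 'noseyaw',np.degrees(np.arctan2(*(n.mean(0)-r.mean(0))[[1,0]])))
g=lambda p:(400+0,)
s=lambda x,y:(325+(x-400)/4,170+(y-360)/4)
print('side roof',ray('side',[s(560,396),s(643,437),s(597,468),s(503,425)],.053))
print('side nose top',ray('side',[s(449,408)],.026))
S=lambda x,y:(245+x/3.5,140+y/3.5); D=lambda x,y:(190+x/2.5,225+(y-360)/2.5)
obs=[('scene',S(37,102),(-155,-95,8)),('scene',S(239,38),(-155,105,8)),('scene',S(412,214),(118,105,34)),('scene',S(388,232),(118,85,34)),
('scene',S(316,124),(0,85,34)),('side',D(360,508),(-155,-95,8)),('side',D(5,457),(118,105,34)),('side',D(25,452),(118,85,34))]
def f(p):
    c,sn=np.cos(p[2]),np.sin(p[2]);e=[]
    for n,uv,q in obs:
        q=np.array(q)/1e3; e+=list((proj(n,[p[0]+c*q[0]-sn*q[1],p[1]+sn*q[0]+c*q[1],q[2]])[0]-uv))
    return e
R=least_squares(f,[.6,.15,-.2],loss='soft_l1');print(R.x,np.degrees(R.x[2]),np.round(f(R.x),1).reshape(-1,2))
```

```text
roof [[ 0.4297 -0.2841  0.053 ]
 [ 0.4511 -0.2343  0.053 ]
 [ 0.5313 -0.262   0.053 ]
 [ 0.5136 -0.3121  0.053 ]] [ 0.4814 -0.2731  0.053 ] [np.float64(0.05420564290256675), np.float64(0.08475787962330326), np.float64(0.05315808798006885), np.float64(0.08839256671335635)]
nose [[ 0.5823 -0.309   0.    ]
 [ 0.587  -0.2976  0.    ]] [ 0.5846 -0.3033  0.    ]
yaw -18.735616109889538 noseyaw -16.299080377542467
side roof [[ 0.5011 -0.3053  0.053 ]
 [ 0.4284 -0.276   0.053 ]
 [ 0.4457 -0.2196  0.053 ]
 [ 0.5251 -0.2445  0.053 ]]
side nose top [[ 0.5845 -0.2929  0.026 ]]
[ 0.6076  0.1534 -0.2757] -15.796810848314607 [[-0.4 -2.2]
 [ 1.5 -1. ]
 [ 0.9 -0.6]
 [ 1.3 -3.6]
 [-0.4  0.2]
 [ 1.2 -2.3]
 [ 0.5 -3. ]
 [-0.6 -5.1]]
```

>>> {"name": "carry_out", "arguments": {
  "plan": [
    {"hand":0,"tx":3.2,"ty":-1.7,"tz":0},
    {"hand":0,"tx":3.2,"ty":-1.7,"tz":0},
    {"hand":0,"tx":3.2,"ty":-1.7,"tz":0},
    {"hand":0,"tx":3.2,"ty":-1.7,"tz":0},
    {"hand":0,"tx":3.2,"ty":-1.7,"tz":0},
    {"hand":0,"tx":3.2,"ty":-1.7,"tz":0},
    {"hand":0,"tx":3.2,"ty":-1.7,"tz":0},
    {"hand":0,"tx":3.2,"ty":-1.7,"tz":0},
    {"hand":0,"tx":3.2,"ty":-1.7,"tz":0},
    {"hand":0,"tx":3.2,"ty":-1.7,"tz":0},
    {"hand":0,"tx":3.2,"ty":-1.7,"tz":0},
    {"hand":0,"tx":3.2,"ty":-1.7,"tz":0}
  ]
}}

```text
invalid input
```

>>> {"name": "carry_out", "arguments": {
  "plan": [
    {"hand":0,"spin":7},
    {"hand":0,"spin":7},
    {"hand":0,"spin":7},
    {"hand":0,"spin":7},
    {"hand":0,"spin":7}
  ]
}}

```text
invalid input
```

```bash
cat >> h.py <<'E'
def yaw(o): m=Rq(o['orientation']); return np.degrees(np.arctan2(m[1,0],m[0,0]))
def to(p,yw=None):
    """shift in cm in tool axes to world point p, spin in deg to tool yaw yw"""
    o=manip.observe(); d=Rq(o['orientation']).T@(np.array(p)-o['eef_pos'])*100
    print('t',round(o['clock'],2),'at',np.round(o['eef_pos'],4),'yaw %.1f'%yaw(o),'gap %.4f'%o['finger_gap'],'F',np.round(o['wrist_force'],1),'-> tool cm',np.round(d,2),'spin',None if yw is None else round((yaw(o)-yw+180)%360-180,1))
E
python3 -c "
from h import *
to([.54,-.29,.17],-18.7)"
```

```text
t 0.15 at [ 0.1606 -0.6294  0.2303] yaw 14.3 gap 0.0854 F [ 0.2  0.7 -0.3] -> tool cm [ 45.15 -23.49   6.08] spin 33.0
```

>>> {"name": "carry_out", "arguments": {
  "plan": [
    {"hand":0,"tx":3.2,"ty":-1.7,"tz":0,"spin":0},
    {"hand":0,"tx":3.2,"ty":-1.7,"tz":0,"spin":0},
    {"hand":0,"tx":3.2,"ty":-1.7,"tz":0,"spin":0},
    {"hand":0,"tx":3.2,"ty":-1.7,"tz":0,"spin":0},
    {"hand":0,"tx":3.2,"ty":-1.7,"tz":0,"spin":0},
    {"hand":0,"tx":3.2,"ty":-1.7,"tz":0,"spin":0},
    {"hand":0,"tx":3.2,"ty":-1.7,"tz":0,"spin":0},
    {"hand":0,"tx":3.2,"ty":-1.7,"tz":0,"spin":0},
    {"hand":0,"tx":3.2,"ty":-1.7,"tz":0,"spin":0},
    {"hand":0,"tx":3.2,"ty":-1.7,"tz":0,"spin":0},
    {"hand":0,"tx":3.2,"ty":-1.7,"tz":0,"spin":0},
    {"hand":0,"tx":3.2,"ty":-1.7,"tz":0,"spin":0}
  ]
}}

```text
clock: 1.15
eef_pos: [0.4896, -0.3278, 0.2251]
orientation: [0.993, 0.118, -0.002, -0.003]
wrist_force: [0.6, -0.9, -1.0]
finger_gap: 0.0856
```

>>> {"name": "carry_out", "arguments": {
  "plan": [
    {"hand":0,"tx":0,"ty":0,"tz":1,"spin":7},
    {"hand":0,"tx":0,"ty":0,"tz":1,"spin":7},
    {"hand":0,"tx":0,"ty":0,"tz":1,"spin":7},
    {"hand":0,"tx":0,"ty":0,"tz":1,"spin":7},
    {"hand":0,"tx":0,"ty":0,"tz":1,"spin":7}
  ]
}}

```text
clock: 1.57
eef_pos: [0.4969, -0.3201, 0.1752]
orientation: [0.982, -0.191, -0.0, -0.003]
wrist_force: [-0.2, -0.5, 1.5]
finger_gap: 0.0855
```

```bash
python3 -c "
from h import *
to([.54,-.29,.17],-18.7)"
```

```text
t 1.57 at [ 0.4969 -0.3201  0.1752] yaw -22.1 gap 0.0855 F [-0.2 -0.5  1.5] -> tool cm [ 2.86 -4.41  0.54] spin -3.4
```

>>> {"name": "carry_out", "arguments": {
  "plan": [
    {"hand":0,"tx":2.2,"ty":-2.4,"tz":1,"spin":-1.7},
    {"hand":0,"tx":2.2,"ty":-2.3,"tz":1,"spin":-1.7},
    {"hand":0,"tx":0,"ty":0,"tz":0,"spin":0}
  ]
}}

```text
clock: 1.82
eef_pos: [0.5541, -0.2908, 0.1505]
orientation: [0.986, -0.165, -0.003, -0.004]
wrist_force: [-1.5, 0.4, -1.3]
finger_gap: 0.0854
```

```bash
python3 -c "
from h import *
to([.555,-.293,.15],-18.7); o,im=snap('wrist','w1')"
```

```text
t 1.82 at [ 0.5541 -0.2908  0.1505] yaw -19.0 gap 0.0854 F [-1.5  0.4 -1.3] -> tool cm [0.16 0.18 0.05] spin -0.3
```

View pics/w1.png

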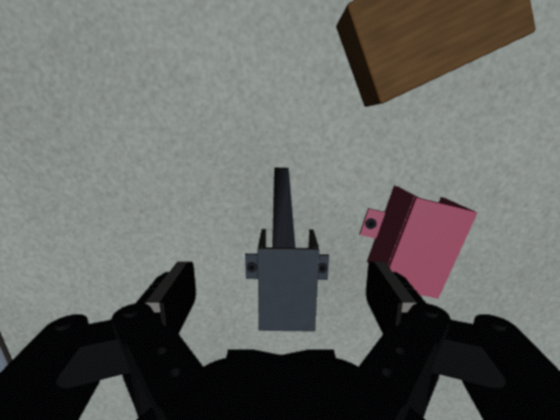

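The wrist view shows the nose's end edge at (275–288,168). The straight flank is the left one, near x=274, the dock roof is at x=258–317, and the pink dock lies to the right from x≥360, clear of the fingers.

Run:
```python
from h import *
np.set_printoptions(precision=4,suppress=True)
o=manip.observe(); im=cv2.imread('pics/w1.png'); g=cv2.cvtColor(im,6).astype(float)
L=[];R=[]
for v in range(174,238,6):
    w=np.where(g[v,262:305]<75)[0]+262; L.append((w[0]-.5,v));R.append((w[-1]+.5,v))
col=g[150:190,281]; v0=150+np.where(col<75)[0][0]-.5
l=ray('wrist',L,.026,o); r=ray('wrist',R,.026,o); n=ray('wrist',[(281.5,v0)],.026,o)[0]
a=np.polyfit(l[:,0],l[:,1],1); b=np.polyfit(r[:,0],r[:,1],1)
print('yawL',np.degrees(np.arctan(a[0])),'yawR',np.degrees(np.arctan(b[0])),'nose',n, 'widths',np.linalg.norm(l-r,axis=1), v0)
t=np.arctan(a[0]); ex=np.array([np.cos(t),np.sin(t)]);ey=np.array([-ex[1],ex[0]])
pl=np.array([n[0],np.polyval(a,n[0])]); s=(n[:2]-pl)@ex; nl=pl+s*ex; org=nl-.056*ex-.014*ey
print('org',org); p=org+.025*ex+.005*ey; print('grasp',p); to([*p,.03],np.degrees(t))
```

```text
yawL -24.99449596989228 yawR -13.780569846488168 nose [ 0.5859 -0.3037  0.026 ] widths [0.0139 0.014  0.015  0.0151 0.0171 0.0162 0.0183 0.0184 0.0195 0.0196
 0.0315] 167.5
org [ 0.5315 -0.2879]
grasp [ 0.5563 -0.2939]
t 1.87 at [ 0.5528 -0.2918  0.1512] yaw -19.0 gap 0.0852 F [-0.1  0.6 -0.1] -> tool cm [ 0.49  0.14 12.11] spin 6.0
```

>>> {"name": "carry_out", "arguments": {
  "plan": [
    {"hand":0,"tx":0.1,"ty":0.05,"tz":3.7,"spin":0},
    {"hand":0,"tx":0.1,"ty":0.05,"tz":3.7,"spin":0},
    {"hand":0,"tx":0.1,"ty":0.05,"tz":3.5,"spin":0},
    {"hand":0,"tx":0.1,"ty":0.05,"tz":2.5,"spin":0},
    {"hand":0,"tx":0,"ty":0,"tz":0.8,"spin":0},
    {"hand":0,"tx":0,"ty":0,"tz":0,"spin":0}
  ]
}}

```text
clock: 2.37
eef_pos: [0.5565, -0.2982, 0.0097]
orientation: [0.986, -0.166, 0.0, -0.0]
wrist_force: [0.4, 0.8, -0.2]
finger_gap: 0.0851
```

```bash
python3 -c "
from h import *
to([.556,-.2942,.005],-19)"
```

```text
t 2.37 at [ 0.5565 -0.2982  0.0097] yaw -19.1 gap 0.0851 F [ 0.4  0.8 -0.2] -> tool cm [-0.18 -0.36  0.47] spin -0.1
```

>>> {"name": "carry_out", "arguments": {
  "plan": [
    {"hand":0,"tx":-0.1,"ty":-0.35,"tz":0.4,"spin":0},
    {"hand":120,"tx":0,"ty":0,"tz":0,"spin":0},
    {"hand":255,"tx":0,"ty":0,"tz":0,"spin":0},
    {"hand":255,"tx":0,"ty":0,"tz":0,"spin":0},
    {"hand":255,"tx":0,"ty":0,"tz":0,"spin":0},
    {"hand":255,"tx":0,"ty":0,"tz":0,"spin":0},
    {"hand":255,"tx":0,"ty":0,"tz":0,"spin":0},
    {"hand":255,"tx":0,"ty":0,"tz":0,"spin":0}
  ]
}}

```text
clock: 3.03
eef_pos: [0.5607, -0.2978, 0.0155]
orientation: [0.986, -0.166, 0.006, 0.003]
wrist_force: [-0.4, 0.5, -3.3]
finger_gap: 0.0153
```

```bash
python3 -c "
from h import *
to([.556,-.2942,.005],-19)"
```

```text
t 3.03 at [ 0.5607 -0.2978  0.0155] yaw -19.1 gap 0.0153 F [-0.4  0.5 -3.3] -> tool cm [-0.58 -0.19  1.04] spin -0.1
```

```bash
python3 -c "
from h import *
to([.556,-.2942,.005],-19); o,im=snap('wrist','w2')
cv2.imwrite('pics/w2.png',cv2.resize(cv2.cvtColor(im,4)[100:,100:460],(720,640))[:600])"
```

```text
t 3.03 at [ 0.5607 -0.2978  0.0155] yaw -19.1 gap 0.0153 F [-0.4  0.5 -3.3] -> tool cm [-0.58 -0.19  1.04] spin -0.1
```

View pics/w2.png

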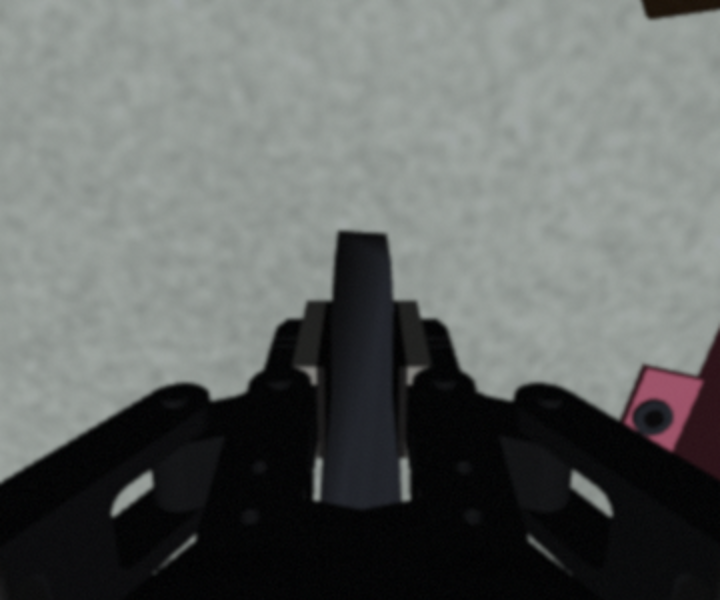

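The grip looks square: the pads are on the front part of the body with the nose free at (338–387,232) in the crop. Before pulling, I'll nudge down to see whether the wedge is still on the bench.

>>> {"name": "carry_out", "arguments": {
  "plan": [
    {"hand":255,"tx":0,"ty":0,"tz":0.3,"spin":0}
  ]
}}

```text
clock: 3.17
eef_pos: [0.561, -0.298, 0.0148]
orientation: [0.986, -0.166, 0.006, 0.002]
wrist_force: [-11.7, 7.7, 28.6]
finger_gap: 0.0157
```

>>> {"name": "carry_out", "arguments": {
  "plan": [
    {"hand":255,"tx":0,"ty":0,"tz":0.3,"spin":0}
  ]
}}

```text
clock: 3.25
eef_pos: [0.5609, -0.2979, 0.0149]
orientation: [0.986, -0.166, 0.005, 0.002]
wrist_force: [-10.8, 6.8, 20.6]
finger_gap: 0.0154
```

Force rose on the nudge, so the wedge and fingertips are on the bench. I'll relieve slightly and pull straight out.

>>> {"name": "carry_out", "arguments": {
  "plan": [
    {"hand":255,"tx":0.5,"ty":0,"tz":-0.2,"spin":0},
    {"hand":255,"tx":1.5,"ty":0,"tz":0,"spin":0},
    {"hand":255,"tx":1.5,"ty":0,"tz":0,"spin":0}
  ]
}}

```text
clock: 3.5
eef_pos: [0.592, -0.3085, 0.0169]
orientation: [0.986, -0.166, 0.003, 0.001]
wrist_force: [0.1, 0.8, -3.5]
finger_gap: 0.0154
```

```bash
python3 -c "
from h import *
e=np.array([np.cos(np.radians(-19)),np.sin(np.radians(-19))])
p=np.array([.561,-.298])+.09*e; to([*p,.017],-19)"
```

```text
t 3.5 at [ 0.592  -0.3085  0.0169] yaw -19.1 gap 0.0154 F [ 0.1  0.8 -3.5] -> tool cm [5.72 0.   0.02] spin -0.1
```

>>> {"name": "carry_out", "arguments": {
  "plan": [
    {"hand":255,"tx":1.6,"ty":0,"tz":0,"spin":0},
    {"hand":255,"tx":1.6,"ty":0,"tz":0,"spin":0},
    {"hand":255,"tx":1.6,"ty":0,"tz":0,"spin":0},
    {"hand":255,"tx":1.6,"ty":0,"tz":0,"spin":0}
  ]
}}

```text
clock: 3.83
eef_pos: [0.6516, -0.329, 0.0149]
orientation: [0.986, -0.166, -0.002, 0.0]
wrist_force: [-5.5, 1.7, 7.8]
finger_gap: 0.0151
```

```bash
python3 -c "
from h import *
e=np.array([np.cos(np.radians(-19)),np.sin(np.radians(-19))])
p=np.array([.561,-.298])+.09*e; to([*p,.017],-19); o,im=snap('wrist','w3');to([*p,.017],-19)
cv2.imwrite('pics/w3.png',cv2.resize(cv2.cvtColor(im,4)[100:,100:460],(720,640))[:600])"
```

```text
t 3.83 at [ 0.6516 -0.329   0.0149] yaw -19.1 gap 0.0151 F [-5.5  1.7  7.8] -> tool cm [-0.58  0.02 -0.2 ] spin -0.1
t 3.88 at [ 0.6549 -0.3303  0.0155] yaw -19.1 gap 0.0155 F [ 1.  -0.4 -1.7] -> tool cm [-0.93  0.   -0.15] spin -0.1
```

View pics/w3.png

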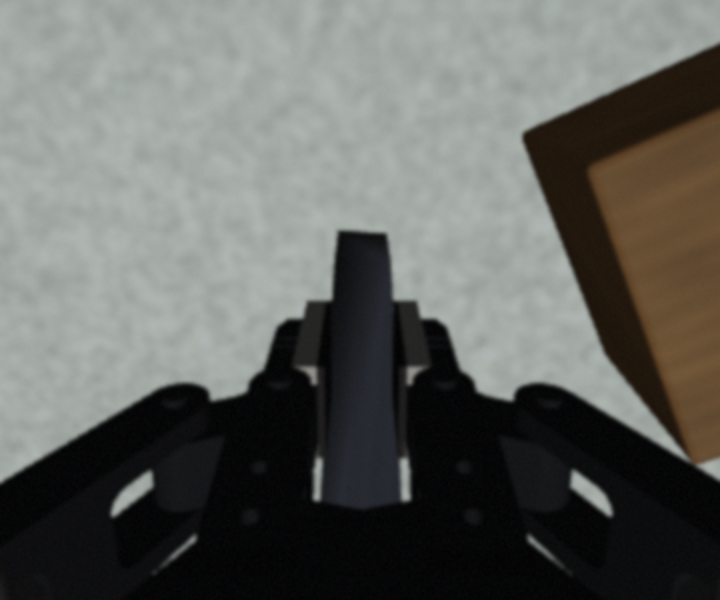

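>>> {"name": "carry_out", "arguments": {
  "plan": [
    {"hand":255,"tx":0,"ty":0,"tz":-3,"spin":0},
    {"hand":255,"tx":0,"ty":0,"tz":-3,"spin":0},
    {"hand":255,"tx":0,"ty":0,"tz":-3,"spin":0},
    {"hand":255,"tx":0,"ty":0,"tz":-3,"spin":0},
    {"hand":255,"tx":0,"ty":0,"tz":-2,"spin":0}
  ]
}}

```text
clock: 4.3
eef_pos: [0.6495, -0.3267, 0.1432]
orientation: [0.986, -0.166, -0.01, -0.003]
wrist_force: [0.3, -0.4, -2.6]
finger_gap: 0.0154
```

>>> {"name": "carry_out", "arguments": {
  "plan": [
    {"hand":255,"tx":-2,"ty":-3.3,"tz":0,"spin":0},
    {"hand":255,"tx":-2,"ty":-3.3,"tz":0,"spin":0},
    {"hand":255,"tx":-2,"ty":-3.3,"tz":0,"spin":0},
    {"hand":255,"tx":-2,"ty":-3.3,"tz":0,"spin":0},
    {"hand":255,"tx":-2,"ty":-3.3,"tz":0,"spin":0},
    {"hand":255,"tx":-2,"ty":-3.3,"tz":0,"spin":0},
    {"hand":255,"tx":-2,"ty":-3.3,"tz":0,"spin":0},
    {"hand":255,"tx":-2,"ty":-3.3,"tz":0,"spin":0},
    {"hand":255,"tx":-2,"ty":-3.3,"tz":0,"spin":0},
    {"hand":255,"tx":-2,"ty":-3.3,"tz":0,"spin":0}
  ]
}}

```text
clock: 5.13
eef_pos: [0.5652, 0.0555, 0.1429]
orientation: [0.985, -0.172, -0.004, 0.001]
wrist_force: [0.6, -0.2, -2.7]
finger_gap: 0.0155
```

```bash
python3 -c "
from h import *
to([.554,.1196,.14],-15.8)
M=np.eye(4)
# nose corners in tool frame, from w3 (wedge on bench, level tool)
o={'orientation':np.array([1.,0,0,0]),'eef_pos':np.array([0,0,.0155])}
print(ray('wrist',[(269.2,216),(293.3,217)],.026,o)*[1,-1,1]) 
"
```

```text
t 5.13 at [0.5652 0.0555 0.1429] yaw -19.8 gap 0.0155 F [ 0.6 -0.2 -2.7] -> tool cm [-3.23 -5.65  0.3 ] spin -4.0
[[ 0.03110775 -0.0053853   0.026     ]
 [ 0.03061386  0.00614192  0.026     ]]
```

>>> {"name": "carry_out", "arguments": {
  "plan": [
    {"hand":255,"tx":-1.6,"ty":-2.8,"tz":0,"spin":-3.7},
    {"hand":255,"tx":-1.6,"ty":-2.8,"tz":0,"spin":-3.7},
    {"hand":255,"tx":0,"ty":0,"tz":0,"spin":0}
  ]
}}

```text
clock: 5.38
eef_pos: [0.5465, 0.1272, 0.1395]
orientation: [0.995, -0.102, -0.006, -0.001]
wrist_force: [0.1, 0.6, -3.7]
finger_gap: 0.0153
```

```bash
python3 -c "
from h import *
o,im=snap('wrist','w4');to([.554,.1196,.14],-12.3); np.save('o4.npy',np.r_[o['eef_pos'],o['orientation']])"
```

```text
t 5.43 at [0.547  0.1252 0.1393] yaw -11.9 gap 0.0153 F [ 0.1 -0.3 -3.6] -> tool cm [ 0.8   0.4  -0.08] spin 0.4
```

View pics/w4.png

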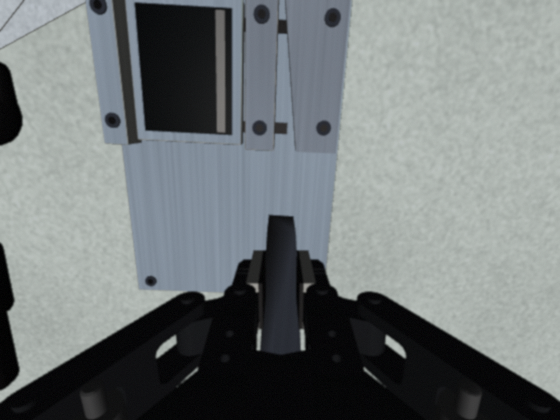

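The wrist view shows the jig ahead: base corner (138,291), fence front-left top corner (105,144), bar front (243–273,150), ramp block front (295–336,152), and the held wedge's nose at (269–293,216).

```bash
cat > jig.py <<'E'
from h import *
np.set_printoptions(precision=4,suppress=True)
a=np.load('o4.npy'); o={'eef_pos':a[:3],'orientation':a[3:]}
px=[(138,291,8,-155,105),(105,144,34,0,105),(295,152,34,0,-55),(336,152,34,0,-95),(327.5,291,8,-155,-95)]
W=np.array([ray('wrist',[p[:2]],p[2]/1e3,o)[0][:2] for p in px]); J=np.array([p[3:] for p in px])/1e3
Jc,Wc=J-J.mean(0),W-W.mean(0)
t=np.arctan2((Jc[:,0]*Wc[:,1]-Jc[:,1]*Wc[:,0]).sum(),(Jc*Wc).sum()); R=np.array([[np.cos(t),-np.sin(t)],[np.sin(t),np.cos(t)]])
t0=W.mean(0)-R@J.mean(0); JY=np.degrees(t)
def j2w(p): return R@np.array(p)+t0
def w2j(p): return R.T@(np.array(p)-t0)
if __name__=='__main__':
    print('jig',t0,JY); print('resid mm',(W-(J@R.T+t0))*1e3)
    print('bar mm',[w2j(ray('wrist',[u],.034,o)[0][:2])*1e3 for u in((244,151),(274,151))])
    n=ray('wrist',[(269,216),(293.5,217)],.1393-.0155+.026,o)[:,:2]; print('nose jig',[w2j(q)*1e3 for q in n])
    f=ray('wrist',[(266,260),(263,340),(296,260),(300,340)],.1393-.0155+.026,o)[:,:2]; f=np.array([w2j(q) for q in f]); print('flanks deg',np.degrees(np.arctan2(*(f[0]-f[1])[::-1])),np.degrees(np.arctan2(*(f[2]-f[3])[::-1])),f*1e3)
    # wrist TCP target: nose mid jig (-14,-45), tool yaw JY+3.5
    ty=np.radians(JY+3.5); d=np.array([[np.cos(ty),np.sin(ty)],[np.sin(ty),-np.cos(ty)]])@[.031,.0004]
    to([*(j2w([-.014,-.045])-d),.026],JY+3.5)
E
python3 jig.py
```

```text
jig [0.6083 0.159 ] -12.748634025388398
resid mm [[ 0.2783  1.6146]
 [ 0.44   -2.9997]
 [-2.7534 -0.4763]
 [-0.9073  4.8531]
 [ 2.9425 -2.9917]]
bar mm [array([ -2.5326, -13.3147]), array([ -2.0762, -38.4487])]
nose jig [array([-22.    , -38.6544]), array([-22.2916, -50.3614])]
flanks deg -1.7431434812771296 4.545837119337445 [[-45.1755 -37.3052]
 [-93.7197 -35.8279]
 [-44.9076 -52.327 ]
 [-93.3627 -56.1795]]
t 5.43 at [0.547  0.1252 0.1393] yaw -11.9 gap 0.0153 F [ 0.1 -0.3 -3.6] -> tool cm [ 0.88 -0.02 11.32] spin -2.6
```

```bash
sed -i 's/(336,152,34,0,-95),//' jig.py; python3 jig.py
```

```text
jig [0.6084 0.1577] -12.885370750225164
resid mm [[-0.199   2.6952]
 [ 0.0448 -1.5584]
 [-2.7763  0.8803]
 [ 2.9306 -2.017 ]]
bar mm [array([ -2.9569, -12.0036]), array([ -2.4406, -37.1364])]
nose jig [array([-22.3638, -37.3896]), array([-22.6275, -49.0973])]
flanks deg -1.6064067564403601 4.682573844174201 [[-45.5424 -36.0958]
 [-94.09   -34.7343]
 [-45.2387 -51.1169]
 [-93.6844 -55.085 ]]
t 5.43 at [0.547  0.1252 0.1393] yaw -11.9 gap 0.0153 F [ 0.1 -0.3 -3.6] -> tool cm [ 0.91  0.11 11.31] spin -2.5
```

>>> {"name": "carry_out", "arguments": {
  "plan": [
    {"hand":255,"tx":0.8,"ty":0.1,"tz":3.5,"spin":-2.2},
    {"hand":255,"tx":0,"ty":0,"tz":3.5,"spin":0},
    {"hand":255,"tx":0,"ty":0,"tz":2,"spin":0},
    {"hand":255,"tx":0,"ty":0,"tz":0,"spin":0}
  ]
}}

```text
clock: 5.77
eef_pos: [0.5558, 0.1213, 0.0476]
orientation: [0.997, -0.083, -0.002, 0.001]
wrist_force: [-1.7, -0.4, -3.1]
finger_gap: 0.0155
```

```bash
python3 jig.py | tail -1
```

```text
t 5.77 at [0.5558 0.1213 0.0476] yaw -9.5 gap 0.0155 F [-1.7 -0.4 -3.1] -> tool cm [-0.16 -0.08  2.16] spin -0.2
```

>>> {"name": "carry_out", "arguments": {
  "plan": [
    {"hand":255,"tx":0,"ty":0,"tz":1.4,"spin":0},
    {"hand":255,"tx":0,"ty":0,"tz":0.6,"spin":0},
    {"hand":255,"tx":0,"ty":0,"tz":0.1,"spin":0}
  ]
}}

```text
clock: 6.02
eef_pos: [0.5556, 0.1185, 0.0255]
orientation: [0.996, -0.085, -0.003, 0.001]
wrist_force: [0.0, 0.1, -2.9]
finger_gap: 0.0153
```

>>> {"name": "carry_out", "arguments": {
  "plan": [
    {"hand":255,"tx":0,"ty":0,"tz":0.15,"spin":0}
  ]
}}

```text
clock: 6.1
eef_pos: [0.5559, 0.118, 0.0246]
orientation: [0.996, -0.085, -0.003, 0.001]
wrist_force: [0.7, 0.4, -2.1]
finger_gap: 0.0149
```

>>> {"name": "carry_out", "arguments": {
  "plan": [
    {"hand":255,"tx":0,"ty":-0.25,"tz":0.1,"spin":0},
    {"hand":255,"tx":0,"ty":0,"tz":0.15,"spin":0}
  ]
}}

```text
clock: 6.27
eef_pos: [0.5581, 0.1201, 0.0242]
orientation: [0.996, -0.086, -0.001, 0.001]
wrist_force: [0.6, 0.9, -3.7]
finger_gap: 0.0153
```

```bash
python3 jig.py | tail -1
```

```text
t 6.27 at [0.5581 0.1201 0.0242] yaw -9.9 gap 0.0153 F [ 0.6  0.9 -3.7] -> tool cm [-0.42 -0.16 -0.18] spin -0.5
```

>>> {"name": "carry_out", "arguments": {
  "plan": [
    {"hand":255,"tx":-0.2,"ty":-0.1,"tz":0.2,"spin":0},
    {"hand":255,"tx":0,"ty":0,"tz":0.15,"spin":0}
  ]
}}

```text
clock: 6.43
eef_pos: [0.5577, 0.1218, 0.0229]
orientation: [0.996, -0.086, 0.0, 0.001]
wrist_force: [-1.7, 0.0, 1.9]
finger_gap: 0.0153
```

```bash
python3 jig.py | tail -1
```

```text
t 6.43 at [0.5577 0.1218 0.0229] yaw -9.9 gap 0.0153 F [-1.7  0.   1.9] -> tool cm [-0.36  0.   -0.31] spin -0.5
```

>>> {"name": "carry_out", "arguments": {
  "plan": [
    {"hand":100,"tx":0,"ty":0,"tz":0,"spin":0},
    {"hand":0,"tx":0,"ty":0,"tz":0,"spin":0},
    {"hand":0,"tx":0,"ty":0,"tz":0,"spin":0},
    {"hand":0,"tx":0,"ty":0,"tz":-0.5,"spin":0},
    {"hand":0,"tx":0,"ty":0,"tz":-2,"spin":0},
    {"hand":0,"tx":0,"ty":0,"tz":-3,"spin":0},
    {"hand":0,"tx":-3,"ty":0,"tz":-3,"spin":0},
    {"hand":0,"tx":-3,"ty":0,"tz":-2,"spin":0},
    {"hand":0,"tx":-2,"ty":0,"tz":0,"spin":1.5},
    {"hand":0,"tx":0,"ty":0,"tz":0,"spin":1.5}
  ]
}}

```text
clock: 7.27
eef_pos: [0.4808, 0.1366, 0.1382]
orientation: [0.994, -0.114, 0.004, -0.001]
wrist_force: [0.4, 1.0, -1.4]
finger_gap: 0.0855
```

```bash
python3 -c "
from jig import *
o,im=snap('wrist','w5'); np.save('o5.npy',np.r_[o['eef_pos'],o['orientation']]); to([*j2w([-.14,-.052]),.14],JY)"
```

```text
t 7.32 at [0.4827 0.1366 0.1393] yaw -13.1 gap 0.0857 F [1.6 0.6 1. ] -> tool cm [-2.21  0.35 -0.1 ] spin -0.2
```

View pics/w5.png

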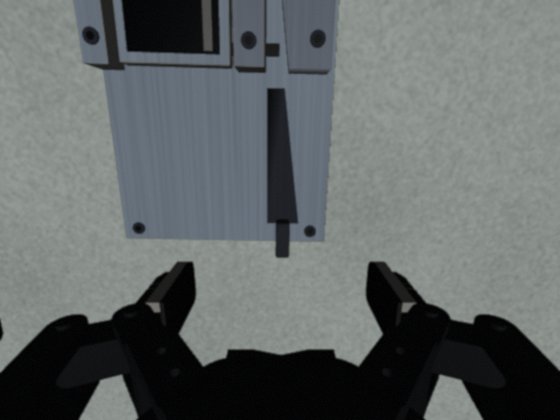

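The wrist view shows the wedge standing on the apron, nose edge (267–284,89), tail shoulders (267–297,222), tab top rear end (276–289,257). The bar front is at (234–266,68) and the ramp at (288–330,72).

```bash
cat > m5.py <<'E'
from h import *
np.set_printoptions(precision=4,suppress=True)
a=np.load('o5.npy'); o={'eef_pos':a[:3],'orientation':a[3:]}
px=[(126,239,8,-155,105),(83,65,34,0,105),(288,72,34,0,-55),(324,241,8,-155,-95)]
W=np.array([ray('wrist',[p[:2]],p[2]/1e3,o)[0][:2] for p in px]); J=np.array([p[3:] for p in px])/1e3
Jc,Wc=J-J.mean(0),W-W.mean(0)
t=np.arctan2((Jc[:,0]*Wc[:,1]-Jc[:,1]*Wc[:,0]).sum(),(Jc*Wc).sum()); R=np.array([[np.cos(t),-np.sin(t)],[np.sin(t),np.cos(t)]])
t0=W.mean(0)-R@J.mean(0); JY=np.degrees(t)
def j2w(p): return R@np.array(p)+t0
def w2j(p): return R.T@(np.array(p)-t0)
if __name__=='__main__':
    print('jig',t0,JY); print('resid mm',(W-(J@R.T+t0))*1e3)
    g=lambda L,z:np.array([w2j(q[:2]) for q in ray('wrist',L,z,o)])*1e3
    print('bar/ramp',g([(234,68),(266,69),(288,72)],.034))
    w=g([(267,89),(284,89),(267,222),(297,222)],.034); print('wedge nl nr tl tr',w); d=w[0]-w[2]; print('wedge yaw in jig',np.degrees(np.arctan2(d[1],d[0])),'len',np.hypot(*d))
    tb=g([(276,257),(289,257)],.048); print('tab rear',tb);
E
python3 m5.py
```

```text
jig [0.606  0.1577] -13.90712637985449
resid mm [[ 0.5776 -0.3838]
 [-0.0782 -0.2772]
 [-2.2873  1.0605]
 [ 1.7878 -0.3995]]
bar/ramp [[ -0.2929 -12.4675]
 [ -0.6114 -37.3534]
 [ -2.4751 -54.5203]]
wedge nl nr tl tr [[ -15.0322  -38.179 ]
 [ -14.8197  -51.6387]
 [-125.609   -38.5426]
 [-125.1632  -65.4324]]
wedge yaw in jig 0.18841080518841172 len 110.57738315129724
tab rear [[-153.1705  -47.1681]
 [-152.9789  -58.5585]]
```

```bash
python3 -c "
from m5 import *
to([*j2w([-.142,-.0527]),.045],JY)"
```

```text
t 7.32 at [0.4827 0.1366 0.1393] yaw -13.1 gap 0.0857 F [1.6 0.6 1. ] -> tool cm [-2.85  0.24  9.39] spin 0.8
```

>>> {"name": "carry_out", "arguments": {
  "plan": [
    {"hand":0,"tx":-1.4,"ty":0.1,"tz":2,"spin":0.8},
    {"hand":0,"tx":-1.4,"ty":0.1,"tz":2,"spin":0},
    {"hand":0,"tx":0,"ty":0,"tz":3,"spin":0},
    {"hand":0,"tx":0,"ty":0,"tz":2,"spin":0},
    {"hand":0,"tx":0,"ty":0,"tz":0,"spin":0}
  ]
}}

```text
clock: 7.73
eef_pos: [0.4612, 0.1424, 0.0533]
orientation: [0.993, -0.12, 0.014, -0.003]
wrist_force: [-1.0, -0.1, -0.4]
finger_gap: 0.0852
```

```bash
python3 -c "
from m5 import *
to([*j2w([-.142,-.0527]),.03],JY)"
```

```text
t 7.73 at [0.4612 0.1424 0.0533] yaw -13.8 gap 0.0852 F [-1.  -0.1 -0.4] -> tool cm [-0.57  0.32  2.32] spin 0.1
```

>>> {"name": "carry_out", "arguments": {
  "plan": [
    {"hand":0,"tx":-0.5,"ty":0.3,"tz":1.2,"spin":0},
    {"hand":0,"tx":0,"ty":0,"tz":1.0,"spin":0},
    {"hand":150,"tx":0,"ty":0,"tz":0,"spin":0},
    {"hand":150,"tx":0,"ty":0,"tz":0,"spin":0},
    {"hand":150,"tx":0,"ty":0,"tz":0,"spin":0},
    {"hand":150,"tx":0,"ty":0,"tz":0,"spin":0}
  ]
}}

```text
clock: 8.23
eef_pos: [0.4607, 0.141, 0.0347]
orientation: [0.993, -0.12, 0.016, -0.004]
wrist_force: [0.5, 0.6, 0.5]
finger_gap: 0.0387
```

```bash
python3 -c "
from m5 import *
to([*j2w([-.142,-.0527]),.03],JY)"
```

```text
t 8.23 at [0.4607 0.141  0.0347] yaw -13.8 gap 0.0387 F [0.5 0.6 0.5] -> tool cm [-0.51  0.16  0.46] spin 0.1
```

>>> {"name": "carry_out", "arguments": {
  "plan": [
    {"hand":150,"tx":-0.4,"ty":0.15,"tz":0.4,"spin":0},
    {"hand":200,"tx":0,"ty":0,"tz":0,"spin":0},
    {"hand":211,"tx":0,"ty":0,"tz":0,"spin":0},
    {"hand":211,"tx":0,"ty":0,"tz":0,"spin":0}
  ]
}}

```text
clock: 8.57
eef_pos: [0.4584, 0.1409, 0.0329]
orientation: [0.993, -0.12, 0.018, -0.005]
wrist_force: [-0.8, 0.7, -0.1]
finger_gap: 0.0147
```

```bash
python3 -c "
from m5 import *
to([*j2w([-.142,-.0527]),.03],JY); o,im=snap('wrist','w6')
c,M=c2w('wrist',o); cv2.imwrite('pics/w6.png',cv2.resize(cv2.cvtColor(im,4)[:330,120:440],(640,600)))"
```

```text
t 8.57 at [0.4584 0.1409 0.0329] yaw -13.8 gap 0.0147 F [-0.8  0.7 -0.1] -> tool cm [-0.29  0.09  0.28] spin 0.1
```

View pics/w6.png

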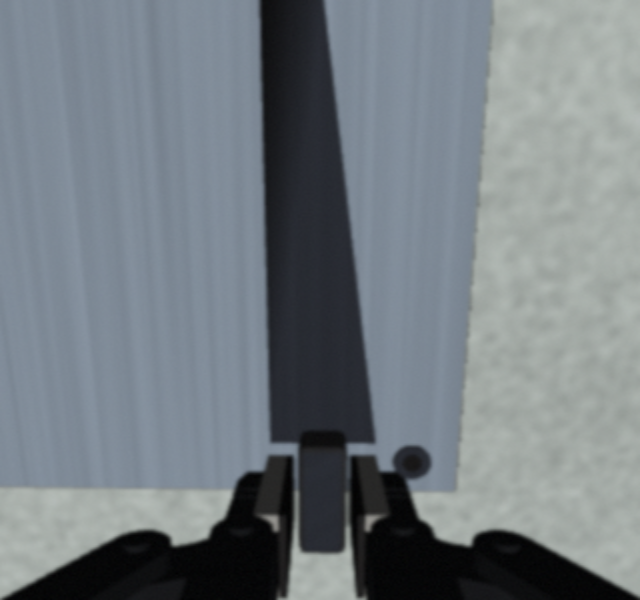

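The pads straddle the tab at (300–345,430–550), just behind both shoulders at row 442, without gripping. Now I push.

>>> {"name": "carry_out", "arguments": {
  "plan": [
    {"hand":211,"tx":0.5,"ty":0.05,"tz":0.2,"spin":0},
    {"hand":211,"tx":0.8,"ty":0,"tz":0,"spin":0},
    {"hand":211,"tx":0.8,"ty":0,"tz":0,"spin":0}
  ]
}}

```text
clock: 8.87
eef_pos: [0.4779, 0.1359, 0.0317]
orientation: [0.993, -0.119, 0.016, -0.005]
wrist_force: [-15.3, 5.3, 5.0]
finger_gap: 0.0145
```

```bash
cat > st.py <<'E'
from m5 import *
o=manip.observe(); j=w2j(o['eef_pos'][:2])*1e3; F=R.T@o['wrist_force'][:2]
print('TCP jig',j,'z',round(o['eef_pos'][2]*1e3,1),'yaw rel',round(yaw(o)-JY,1),'F jig',F,'Fz',round(o['wrist_force'][2],1),'wedge x est',round(j[0]+11+1.5+56,1),'tilt',np.round(np.degrees(Rq(o['orientation'])[:2,2]),1))
to([*j2w([j[0]/1e3,-.0525]),.03],JY)
E
python3 st.py
```

```text
TCP jig [-119.1605  -51.9964] z 31.7 yaw rel 0.2 F jig [-16.1164   1.5173] Fz 5.0 wedge x est -50.7 tilt [1.9 0.4]
t 8.87 at [0.4779 0.1359 0.0317] yaw -13.7 gap 0.0145 F [-15.3   5.3   5. ] -> tool cm [-0.01  0.05  0.17] spin 0.2
```

>>> {"name": "carry_out", "arguments": {
  "plan": [
    {"hand":211,"tx":0,"ty":0,"tz":0,"spin":0}
  ]
}}

```text
clock: 8.95
eef_pos: [0.4775, 0.136, 0.0314]
orientation: [0.993, -0.12, 0.014, -0.005]
wrist_force: [-6.1, 1.8, 7.3]
finger_gap: 0.0146
```

```bash
python3 st.py
```

```text
TCP jig [-119.5207  -51.9816] z 31.4 yaw rel 0.2 F jig [-6.3132  0.262 ] Fz 7.3 wedge x est -51.0 tilt [1.7 0.4]
t 8.95 at [0.4775 0.136  0.0314] yaw -13.8 gap 0.0146 F [-6.1  1.8  7.3] -> tool cm [-0.    0.05  0.14] spin 0.2
```

```bash
python3 -c "
from m5 import *
o,im=snap('wrist','w7');b=snap('scene','s7')[1]
a=cv2.resize(cv2.cvtColor(im,4)[0:260,160:400],(480,520)); b=cv2.resize(cv2.cvtColor(b,4)[140:240,250:340],(320,356))
c=np.zeros((520,800,3),np.uint8); c[:,:480]=a; c[:356,480:]=np.clip(b*1.5,0,255); cv2.imwrite('pics/w7.png',c)"
```

```text
(no output)
```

View pics/w7.png

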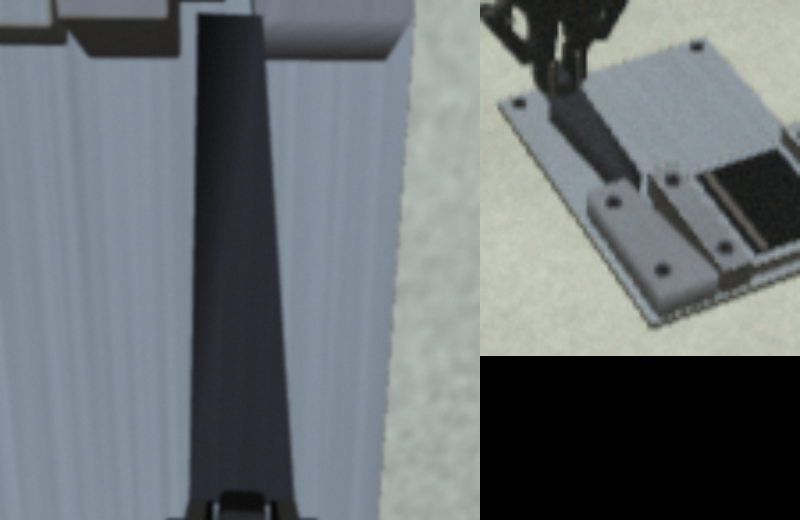

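The nose's right corner (262,12 in the crop) butts on the ramp block's front corner (264,22). About 4 mm is free on the bar side, and the wedge has yawed about 2° clockwise. I'll grip the tab to square it up, back off and re-aim.

>>> {"name": "carry_out", "arguments": {
  "plan": [
    {"hand":211,"tx":-0.3,"ty":0,"tz":-0.1,"spin":0},
    {"hand":211,"tx":-0.3,"ty":0,"tz":0,"spin":0},
    {"hand":255,"tx":0,"ty":0,"tz":0,"spin":0},
    {"hand":255,"tx":0,"ty":0,"tz":0,"spin":0},
    {"hand":255,"tx":0,"ty":0,"tz":0,"spin":0},
    {"hand":255,"tx":-0.5,"ty":0,"tz":-0.1,"spin":0},
    {"hand":255,"tx":-0.5,"ty":0,"tz":0,"spin":0},
    {"hand":255,"tx":0,"ty":0,"tz":0,"spin":0}
  ]
}}

```text
clock: 9.72
eef_pos: [0.4628, 0.1391, 0.0324]
orientation: [0.993, -0.12, 0.015, -0.005]
wrist_force: [0.3, 0.6, 1.2]
finger_gap: 0.0104
```

```bash
python3 st.py; python3 -c "
from m5 import *
o,im=snap('wrist','w8'); g=cv2.cvtColor(im,7).astype(int); np.save('o8.npy',np.r_[o['eef_pos'],o['orientation']])
for v in range(0,64,4): print(v,' '.join('%3d'%x for x in g[v,236:312:2]))
for v in (100,150,200): w=np.where(g[v,220:340]<60)[0]+220; print(v,w[0],w[-1])
"
```

```text
TCP jig [-134.5842  -52.4988] z 32.4 yaw rel 0.1 F jig [0.1172 0.6319] Fz 1.2 wedge x est -66.1 tilt [1.8 0.3]
t 9.72 at [0.4628 0.1391 0.0324] yaw -13.8 gap 0.0104 F [0.3 0.6 1.2] -> tool cm [-0.01  0.    0.24] spin 0.1
0 135 138 137 136 133 132 132 114  27  15  17  16  21  22  24  27  27  29  32  34  34  38  41  44  99 137 135 135 134 137 138 139 135 139 142 143 138 136
4 137 135 138 136 133 132 132 113  28  14  16  15  22  25  23  27  27  30  33  35  36  38  40  41  85 136 135 134 135 136 138 138 135 139 142 142 137 136
8 135 137 137 137 132 133 133 115  28  14  16  18  20  23  27  27  29  31  33  34  36  40  42  44  71 130 136 136 134 138 138 139 136 138 142 142 137 136
12 135 137 138 136 133 133 134 116  35  17  18  19  20  23  25  28  30  31  32  35  36  41  43  43  60 126 137 135 134 136 138 138 135 138 143 141 137 136
16 133 136 138 136 132 133 133 118  39  17  14  20  20  24  26  28  30  30  34  35  37  39  44  43  49 120 135 134 135 136 138 138 136 138 143 142 137 138
20 136 137 137 136 132 131 133 117  37  16  16  19  21  22  27  29  30  31  35  36  38  41  43  44  44 101 
[... 933 characters left out ...]
 135 135 134 136 135 135 141 143 140 136 136
48 135 136 137 138 134 134 133 131  66  18  20  25  25  28  30  32  33  35  37  40  39  44  43  43  43  42  74 130 134 136 137 135 135 138 142 139 136 138
52 136 136 137 137 134 134 133 131  65  16  21  24  26  27  30  33  34  35  37  40  42  43  44  43  43  43  63 123 135 135 138 136 136 139 142 138 135 137
56 135 135 137 138 134 131 133 130  64  20  22  25  27  25  31  34  35  35  38  40  43  44  45  43  42  43  51 120 134 137 138 135 135 140 142 139 136 136
60 134 135 137 139 135 133 132 130  65  22  23  24  27  27  32  33  34  37  38  41  43  44  45  42  42  42  47 104 134 135 138 134 137 141 143 138 136 136
100 253 292
150 254 297
200 255 302
```

```bash
python3 -c "
from m5 import *
a=np.load('o8.npy'); o8={'eef_pos':a[:3],'orientation':a[3:]}
print('flank now jig mm',[w2j(q[:2])*1e3 for q in ray('wrist',[(252,2),(253.2,100),(255,200)],.034,o8)])
from scipy.spatial.transform import Rotation as Q
o7={'eef_pos':np.array([.4775,.136,.0314]),'orientation':np.array([.993,-.12,.014,-.005])}
print('w7: bar edge, nose L, nose R, ramp edge',[w2j(q[:2])*1e3 for q in ray('wrist',[(250,5),(259,7.5),(291,6),(292.5,10)],.034,o7)])
g=cv2.cvtColor(cv2.imread('pics/w7.png'),6)
w=cv2.imread('pics/w7.png');
for v in (4,10,18,26,36,46): print(v,' '.join('%3d'%x for x in g[v,160:300:4]))
"
```

```text
flank now jig mm [array([-11.1399, -39.9117]), array([-50.6559, -39.602 ]), array([-98.161 , -39.5214])]
w7: bar edge, nose L, nose R, ramp edge [array([  2.3006, -38.6597]), array([  1.365, -42.491]), array([  1.9018, -56.1641]), array([  0.4115, -56.8244])]
4 123 116  68  39  42  94 130 132 131 130 132 136 134 132 131 130 132 138 140 140 142 143 134  87 112 118 119 124 127 126 124 123 121 118 120
10 124 117  70  39  43  98 134 137 138 132 127 132 131 133 130 130 133 138 139 140 141 142 138  92 108 118 120 125 127 126 124 122 121 118 119
18  79  71  48  41  43  98 135 138 136  92  20  16  17  19  21  24  27  29  28  31  36  37  41  40  44  57 107 124 124 123 122 120 118 117 118
26  39  38  38  39  43  95 135 138 137  92  21  16  17  18  21  22  25  27  28  31  34  34  36  39  42  48  92 107 105 104 105 105 106 107 107
36  39  37  39  38  41  87 133 138 137  84  18  16  17  19  21  24  26  29  29  31  34  35  39  40  43  44  69  86  86  86  87  85  86  85  85
46  37  38  40  38  40  87 134 138 137  84  18  17  18  20  22  24  27  29  29  33  35  36  39  41  44  43  54  64  65  64  64  65  65  65  66
```

>>> {"name": "carry_out", "arguments": {
  "plan": [
    {"hand":255,"tx":0,"ty":-0.2,"tz":0,"spin":0},
    {"hand":255,"tx":0.2,"ty":0,"tz":0,"spin":0}
  ]
}}

```text
clock: 9.93
eef_pos: [0.4645, 0.1406, 0.0324]
orientation: [0.993, -0.12, 0.014, -0.004]
wrist_force: [-0.9, 0.8, 0.1]
finger_gap: 0.0104
```

```bash
python3 st.py; python3 -c "
from m5 import *
o,im=snap('wrist','w9'); g=cv2.cvtColor(im,7).astype(int)
uv=[(np.where(g[v,220:340]<75)[0][0]+219.5,v) for v in (2,100,200)]
print('flank',[w2j(q[:2])*1e3 for q in ray('wrist',uv,.034,o)])"
```

```text
TCP jig [-133.2447  -50.6535] z 32.4 yaw rel 0.1 F jig [-1.0511  0.6056] Fz 0.1 wedge x est -64.7 tilt [1.7 0.3]
t 9.93 at [0.4645 0.1406 0.0324] yaw -13.8 gap 0.0104 F [-0.9  0.8  0.1] -> tool cm [-0.01  0.19  0.24] spin 0.1
flank [array([ -9.8463, -37.412 ]), array([-49.3263, -37.4245]), array([-96.8172, -37.4188])]
```

>>> {"name": "carry_out", "arguments": {
  "plan": [
    {"hand":255,"tx":0.7,"ty":0.04,"tz":0,"spin":0},
    {"hand":255,"tx":0.7,"ty":0,"tz":0,"spin":0},
    {"hand":255,"tx":0.7,"ty":0,"tz":0,"spin":0}
  ]
}}

```text
clock: 10.23
eef_pos: [0.4854, 0.1352, 0.0325]
orientation: [0.993, -0.119, 0.014, -0.004]
wrist_force: [-0.8, -0.4, -0.7]
finger_gap: 0.0103
```

```bash
python3 st.py
```

```text
TCP jig [-111.678   -50.9268] z 32.5 yaw rel 0.2 F jig [-0.6563 -0.5666] Fz -0.7 wedge x est -43.2 tilt [1.7 0.3]
t 10.23 at [0.4854 0.1352 0.0325] yaw -13.7 gap 0.0103 F [-0.8 -0.4 -0.7] -> tool cm [-0.01  0.16  0.25] spin 0.2
```

>>> {"name": "carry_out", "arguments": {
  "plan": [
    {"hand":255,"tx":0.6,"ty":0,"tz":0,"spin":0},
    {"hand":211,"tx":0,"ty":0,"tz":0,"spin":0},
    {"hand":211,"tx":0,"ty":0,"tz":0,"spin":0},
    {"hand":211,"tx":0.5,"ty":0,"tz":0.1,"spin":0},
    {"hand":211,"tx":0.5,"ty":0,"tz":0.1,"spin":0},
    {"hand":211,"tx":0.5,"ty":0,"tz":0,"spin":0}
  ]
}}

```text
clock: 10.73
eef_pos: [0.5099, 0.1296, 0.0322]
orientation: [0.993, -0.12, 0.014, -0.005]
wrist_force: [-2.2, 1.3, 1.0]
finger_gap: 0.0146
```

```bash
python3 st.py
```

```text
TCP jig [-86.6083 -50.4075] z 32.2 yaw rel 0.1 F jig [-2.431   0.7142] Fz 1.0 wedge x est -18.1 tilt [1.7 0.4]
t 10.73 at [0.5099 0.1296 0.0322] yaw -13.8 gap 0.0146 F [-2.2  1.3  1. ] -> tool cm [-0.01  0.21  0.22] spin 0.1
```

>>> {"name": "carry_out", "arguments": {
  "plan": [
    {"hand":211,"tx":0.5,"ty":-0.06,"tz":0,"spin":0},
    {"hand":211,"tx":0.5,"ty":-0.06,"tz":0,"spin":0},
    {"hand":211,"tx":0.5,"ty":-0.06,"tz":0,"spin":0}
  ]
}}

```text
clock: 10.98
eef_pos: [0.5249, 0.1279, 0.0321]
orientation: [0.993, -0.12, 0.012, -0.005]
wrist_force: [-4.4, 1.6, 3.7]
finger_gap: 0.0147
```

```bash
python3 st.py; python3 -c "
from m5 import *
o,im=snap('wrist','w10'); g=cv2.cvtColor(im,7).astype(int)
for v in (60,100,150,200):
  w=np.where(g[v,220:340]<75)[0]+220; q=[w2j(p[:2])*1e3 for p in ray('wrist',[(w[0]-.5,v),(w[-1]+.5,v)],.034,o)]; print(v,w[0],w[-1],*q)"
```

```text
TCP jig [-71.553  -48.5021] z 32.1 yaw rel 0.1 F jig [-4.6121  0.4624] Fz 3.7 wedge x est -3.1 tilt [1.5 0.4]
t 10.98 at [0.5249 0.1279 0.0321] yaw -13.8 gap 0.0147 F [-4.4  1.6  3.7] -> tool cm [-0.01  0.4   0.21] spin 0.1
60 251 287 [ 29.0786 -34.8267] [ 29.0828 -51.371 ]
100 252 291 [ 12.3035 -34.8894] [ 12.3349 -53.3734]
150 254 296 [-10.3201 -35.3364] [-10.2444 -56.073 ]
200 255 301 [-35.0212 -35.3191] [-34.8843 -59.019 ]
```

>>> {"name": "carry_out", "arguments": {
  "plan": [
    {"hand":211,"tx":0.5,"ty":-0.04,"tz":0,"spin":0},
    {"hand":211,"tx":0.5,"ty":-0.06,"tz":0,"spin":0},
    {"hand":211,"tx":0.5,"ty":-0.06,"tz":0,"spin":0}
  ]
}}

```text
clock: 11.28
eef_pos: [0.5401, 0.1261, 0.0322]
orientation: [0.993, -0.12, 0.011, -0.005]
wrist_force: [-3.7, 0.8, 2.4]
finger_gap: 0.0149
```

```bash
python3 st.py
```

```text
TCP jig [-56.4251 -46.6081] z 32.2 yaw rel 0.1 F jig [-3.771  -0.0704] Fz 2.4 wedge x est 12.1 tilt [1.3 0.4]
t 11.28 at [0.5401 0.1261 0.0322] yaw -13.8 gap 0.0149 F [-3.7  0.8  2.4] -> tool cm [-0.01  0.59  0.21] spin 0.1
```

>>> {"name": "carry_out", "arguments": {
  "plan": [
    {"hand":211,"tx":0.5,"ty":-0.06,"tz":0,"spin":0},
    {"hand":211,"tx":0.4,"ty":-0.05,"tz":0,"spin":0},
    {"hand":211,"tx":0.4,"ty":-0.05,"tz":0,"spin":0}
  ]
}}

```text
clock: 11.53
eef_pos: [0.5533, 0.1244, 0.0322]
orientation: [0.993, -0.12, 0.009, -0.005]
wrist_force: [-6.6, 1.0, 3.6]
finger_gap: 0.0146
```

```bash
python3 st.py
```

```text
TCP jig [-43.1654 -45.0314] z 32.2 yaw rel 0.1 F jig [-6.6609 -0.6488] Fz 3.6 wedge x est 25.3 tilt [1.1 0.4]
t 11.53 at [0.5533 0.1244 0.0322] yaw -13.8 gap 0.0146 F [-6.6  1.   3.6] -> tool cm [-0.01  0.75  0.21] spin 0.1
```

>>> {"name": "carry_out", "arguments": {
  "plan": [
    {"hand":211,"tx":0.3,"ty":-0.04,"tz":0,"spin":0},
    {"hand":211,"tx":0.3,"ty":-0.04,"tz":0,"spin":0}
  ]
}}

```text
clock: 11.7
eef_pos: [0.559, 0.1237, 0.0322]
orientation: [0.993, -0.12, 0.007, -0.005]
wrist_force: [-6.6, 1.8, 5.2]
finger_gap: 0.0145
```

>>> {"name": "carry_out", "arguments": {
  "plan": [
    {"hand":211,"tx":0.3,"ty":-0.04,"tz":0,"spin":0}
  ]
}}

```text
clock: 11.78
eef_pos: [0.5617, 0.1234, 0.0322]
orientation: [0.993, -0.12, 0.007, -0.004]
wrist_force: [-6.9, 0.5, 5.0]
finger_gap: 0.015
```

```bash
python3 st.py
```

```text
TCP jig [-34.7399 -43.9532] z 32.2 yaw rel 0.1 F jig [-6.7745 -1.1635] Fz 5.0 wedge x est 33.8 tilt [0.8 0.4]
t 11.78 at [0.5617 0.1234 0.0322] yaw -13.8 gap 0.0150 F [-6.9  0.5  5. ] -> tool cm [-0.    0.86  0.21] spin 0.1
```

>>> {"name": "carry_out", "arguments": {
  "plan": [
    {"hand":211,"tx":0.25,"ty":-0.03,"tz":0,"spin":0}
  ]
}}

```text
clock: 11.87
eef_pos: [0.564, 0.1231, 0.0322]
orientation: [0.993, -0.12, 0.006, -0.004]
wrist_force: [-7.4, 2.0, 4.1]
finger_gap: 0.0145
```

>>> {"name": "carry_out", "arguments": {
  "plan": [
    {"hand":211,"tx":0.25,"ty":-0.03,"tz":0,"spin":0}
  ]
}}

```text
clock: 11.95
eef_pos: [0.5662, 0.1228, 0.0323]
orientation: [0.993, -0.12, 0.005, -0.004]
wrist_force: [-7.1, 1.3, 4.8]
finger_gap: 0.0148
```

>>> {"name": "carry_out", "arguments": {
  "plan": [
    {"hand":211,"tx":0.2,"ty":-0.02,"tz":0,"spin":0}
  ]
}}

```text
clock: 12.03
eef_pos: [0.5678, 0.1226, 0.0323]
orientation: [0.993, -0.12, 0.004, -0.004]
wrist_force: [-5.9, 1.0, 4.6]
finger_gap: 0.0148
```

```bash
python3 st.py
```

```text
TCP jig [-28.622  -43.2698] z 32.3 yaw rel 0.1 F jig [-5.9601 -0.4786] Fz 4.6 wedge x est 39.9 tilt [0.5 0.4]
t 12.03 at [0.5678 0.1226 0.0323] yaw -13.8 gap 0.0148 F [-5.9  1.   4.6] -> tool cm [-0.    0.93  0.22] spin 0.1
```

>>> {"name": "carry_out", "arguments": {
  "plan": [
    {"hand":211,"tx":0.2,"ty":-0.02,"tz":0,"spin":0}
  ]
}}

```text
clock: 12.12
eef_pos: [0.5695, 0.1224, 0.0323]
orientation: [0.993, -0.12, 0.003, -0.004]
wrist_force: [-7.2, 2.0, 5.3]
finger_gap: 0.0146
```

>>> {"name": "carry_out", "arguments": {
  "plan": [
    {"hand":211,"tx":0.2,"ty":-0.02,"tz":0,"spin":0}
  ]
}}

```text
clock: 12.2
eef_pos: [0.571, 0.1222, 0.0323]
orientation: [0.993, -0.12, 0.002, -0.004]
wrist_force: [-6.4, 0.5, 5.1]
finger_gap: 0.0145
```

>>> {"name": "carry_out", "arguments": {
  "plan": [
    {"hand":211,"tx":0.2,"ty":-0.02,"tz":0,"spin":0}
  ]
}}

```text
clock: 12.28
eef_pos: [0.5726, 0.1221, 0.0323]
orientation: [0.993, -0.12, 0.0, -0.004]
wrist_force: [-5.5, 1.4, 4.2]
finger_gap: 0.0148
```

```bash
python3 st.py
```

```text
TCP jig [-23.8318 -42.6696] z 32.3 yaw rel 0.2 F jig [-5.6577  0.0071] Fz 4.2 wedge x est 44.7 tilt [0.1 0.4]
t 12.28 at [0.5726 0.1221 0.0323] yaw -13.8 gap 0.0148 F [-5.5  1.4  4.2] -> tool cm [-0.    0.98  0.22] spin 0.2
```

>>> {"name": "carry_out", "arguments": {
  "plan": [
    {"hand":211,"tx":0.2,"ty":-0.02,"tz":0,"spin":0}
  ]
}}

```text
clock: 12.37
eef_pos: [0.573, 0.122, 0.0321]
orientation: [0.993, -0.12, -0.002, -0.004]
wrist_force: [-13.2, 2.1, 9.8]
finger_gap: 0.0147
```

>>> {"name": "carry_out", "arguments": {
  "plan": [
    {"hand":211,"tx":0.2,"ty":-0.02,"tz":0,"spin":0}
  ]
}}

```text
clock: 12.45
eef_pos: [0.5731, 0.122, 0.0321]
orientation: [0.993, -0.12, -0.005, -0.004]
wrist_force: [-13.2, 2.0, 11.4]
finger_gap: 0.0147
```

```bash
python3 st.py; python3 -c "
from m5 import *
o,im=snap('wrist','w11'); g=cv2.cvtColor(im,7).astype(int)
for v in (60,100,150,200):
  w=np.where(g[v,220:340]<60)[0]+220; q=[w2j(p[:2])*1e3 for p in ray('wrist',[(w[0]-.5,v),(w[-1]+.5,v)],.034,o)]; print(v,w[0],w[-1],*q)
print(g[205:260,281])"
```

```text
TCP jig [-23.3682 -42.6224] z 32.1 yaw rel 0.2 F jig [-13.3418  -1.2121] Fz 11.4 wedge x est 45.1 tilt [-0.6  0.5]
t 12.45 at [0.5731 0.122  0.0321] yaw -13.8 gap 0.0147 F [-13.2   2.   11.4] -> tool cm [-0.    0.99  0.21] spin 0.2
60 252 286 [ 76.5515 -29.6844] [ 76.588  -44.9385]
100 252 290 [ 60.2524 -29.2613] [ 60.3052 -46.9015]
150 254 295 [ 38.0584 -29.6352] [ 38.1343 -49.5744]
200 227 300 [ 13.4752 -15.5426] [ 13.6491 -52.5264]
[58 57 58 57 57 57 55 56 56 56 58 57 57 57 57 56 57 56 56 57 56 57 57 56
 56 56 58 55 57 58 55 56 57 57 58 58 56 56 55 56 49 37 24 19 20 20 20 21
 20 19 20 23 34 46 52]
```

Motion has stopped at bar travel of about 9.5–10 mm and force is rising, so it is seated. Now the firm push of 20–25 N.

>>> {"name": "carry_out", "arguments": {
  "plan": [
    {"hand":211,"tx":0.3,"ty":0,"tz":0,"spin":0}
  ]
}}

```text
clock: 12.58
eef_pos: [0.5732, 0.1219, 0.0322]
orientation: [0.993, -0.12, -0.01, -0.004]
wrist_force: [-16.4, 4.0, 13.3]
finger_gap: 0.015
```

>>> {"name": "carry_out", "arguments": {
  "plan": [
    {"hand":211,"tx":0.35,"ty":0,"tz":0,"spin":0}
  ]
}}

```text
clock: 12.67
eef_pos: [0.5732, 0.1219, 0.0323]
orientation: [0.993, -0.12, -0.015, -0.004]
wrist_force: [-18.1, 3.8, 15.5]
finger_gap: 0.0148
```

```bash
python3 st.py
```

```text
TCP jig [-23.195  -42.6428] z 32.3 yaw rel 0.2 F jig [-18.4705  -0.6912] Fz 15.5 wedge x est 45.3 tilt [-1.7  0.6]
t 12.67 at [0.5732 0.1219 0.0323] yaw -13.7 gap 0.0148 F [-18.1   3.8  15.5] -> tool cm [0.   0.99 0.22] spin 0.2
```

>>> {"name": "carry_out", "arguments": {
  "plan": [
    {"hand":211,"tx":0.42,"ty":0,"tz":-0.1,"spin":0}
  ]
}}

```text
clock: 12.75
eef_pos: [0.5732, 0.1219, 0.0326]
orientation: [0.993, -0.12, -0.021, -0.003]
wrist_force: [-17.2, 4.6, 8.5]
finger_gap: 0.0147
```

```bash
python3 st.py
```

```text
TCP jig [-23.1823 -42.6643] z 32.6 yaw rel 0.2 F jig [-17.7913   0.3403] Fz 8.5 wedge x est 45.3 tilt [-2.3  0.7]
t 12.75 at [0.5732 0.1219 0.0326] yaw -13.7 gap 0.0147 F [-17.2   4.6   8.5] -> tool cm [0.01 0.98 0.25] spin 0.2
```

>>> {"name": "carry_out", "arguments": {
  "plan": [
    {"hand":211,"tx":0.6,"ty":0,"tz":-0.05,"spin":0}
  ]
}}

```text
clock: 12.83
eef_pos: [0.5735, 0.1218, 0.0324]
orientation: [0.992, -0.12, -0.029, -0.004]
wrist_force: [-26.1, 5.6, 20.2]
finger_gap: 0.0151
```

```bash
python3 st.py
```

```text
TCP jig [-22.9428 -42.6719] z 32.4 yaw rel 0.2 F jig [-26.644   -0.8145] Fz 20.2 wedge x est 45.6 tilt [-3.2  0.8]
t 12.83 at [0.5735 0.1218 0.0324] yaw -13.7 gap 0.0151 F [-26.1   5.6  20.2] -> tool cm [0.01 0.98 0.24] spin 0.2
```

Peak push was about 26 N with no further movement, so it is jammed. I'll back off without touching the tab, open, and rise.

>>> {"name": "carry_out", "arguments": {
  "plan": [
    {"hand":211,"tx":-0.4,"ty":0,"tz":-0.1,"spin":0},
    {"hand":200,"tx":-0.4,"ty":0,"tz":0,"spin":0},
    {"hand":150,"tx":-0.2,"ty":0,"tz":0,"spin":0},
    {"hand":120,"tx":0,"ty":0,"tz":0,"spin":0},
    {"hand":120,"tx":0,"ty":0,"tz":-1,"spin":0},
    {"hand":120,"tx":0,"ty":0,"tz":-2,"spin":0},
    {"hand":120,"tx":0,"ty":0,"tz":-3,"spin":0},
    {"hand":120,"tx":-2,"ty":0,"tz":-3,"spin":0},
    {"hand":120,"tx":-2,"ty":0,"tz":-2,"spin":0}
  ]
}}

```text
clock: 13.58
eef_pos: [0.533, 0.1297, 0.1463]
orientation: [0.992, -0.121, -0.029, -0.002]
wrist_force: [0.4, -0.7, -0.1]
finger_gap: 0.0454
```

```bash
python3 st.py; python3 -c "
from m5 import *
o,im=snap('wrist','w12'); b=snap('scene','s12')[1]; print(o['eef_pos'],o['orientation'])
a=cv2.resize(cv2.cvtColor(im,4)[0:300,60:400],(510,450)); b=cv2.resize(cv2.cvtColor(b,4)[140:240,245:375],(286,220))
c=np.zeros((450,800,3),np.uint8); c[:,:510]=a; c[:220,514:]=np.clip(b*1.5,0,255); cv2.imwrite('pics/w12c.png',c)"
```

```text
TCP jig [-64.15   -44.7644] z 146.3 yaw rel 0.0 F jig [ 0.5447 -0.5738] Fz -0.1 wedge x est 4.4 tilt [-3.2  0.6]
t 13.58 at [0.533  0.1297 0.1463] yaw -13.9 gap 0.0454 F [ 0.4 -0.7 -0.1] -> tool cm [ 0.67  0.74 11.61] spin 0.0
[0.533  0.1297 0.1463] [ 0.9922 -0.121  -0.0286 -0.0019]
```

View pics/w12c.png

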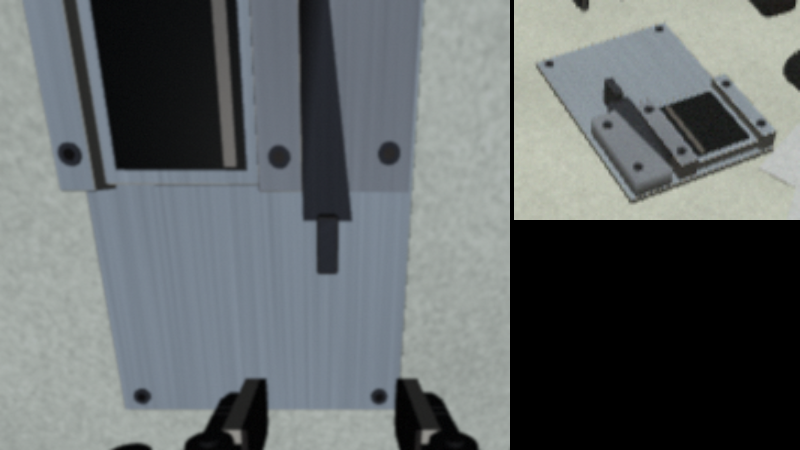

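The last view shows the wedge filling the channel, flush against bar and ramp, with its tail at (303–351,220) and free tab at (317–338,272). The bar is up against the plate, and the gripper is clear. Handing in.

```bash
python3 -c "
from station import manip
print(manip.job_done(), manip.observe()['clock'])"
```

```text
the job is handed in; nothing more can be done
the job is handed in; nothing more can be done
```

The wedge is jammed in the jig's channel, let go, and the job is handed in at about 13.6 s on the robot's clock.

I gripped the wedge by its nose, pulled it out of the grey dock and set it down on the apron. I then pushed it in by its shoulders, with the open fingers on either side of the tab.

**Last checks**
- The wedge stopped with the bar's travel measured at about 9.5 mm, against about 10 mm expected.
- It barely moved (about 0.4 mm) as the push rose to a peak of about 26 N. That is slightly over the 20–25 N you gave.
- During that push, vertical force on the wrist reached about 20 N because the tool had tilted 3°.
- The final picture shows the wedge flush between bar and ramp, the bar against the plate, and the gripper well clear.
- I saw the plate against the fence only from above. The stop and the bar's travel say it is tight, but I did not measure that gap.

**What went wrong on the way**
- On the first entry the nose butted against the ramp block's front with about 16 N. I gripped the tab, squared the wedge up, moved it about 2 mm sideways, and it then went in freely.
- My position readings disagreed by a few millimetres. At the stop I estimated the wedge at about x=45 mm rather than the expected 40 mm.

I did not go near the mouse, carton or reader, and did not photograph them again at the end.

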